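# Find the hidden bearer and set the bearing block on it

## Robot

A 7-joint arm with a two-finger parallel gripper is mounted at the origin on the work surface. World frame = base frame: x ahead of the robot, y to its left, z up, the work surface at z = 0. Lengths are in m, angles in rad, forces in N, time in s.
With the tool pointing down it reaches from about 0.4 to 0.875 m from the base axis. Payload 19.3 kg.
Tool frame: the origin (TCP) lies on the centre line of the jaws, within the pads' length; the fingertips stand 25 mm ahead of it and the grasp point (between the pads) lies 6 mm ahead of it (tips_ahead is the distance from the TCP to the fingertips, in m); z points along the fingers, y is the direction in which the jaws open and shut (so a half turn about z gives the same grasp; the last joint's range is limited). The gripper opens to 85 mm and grips with 20 to 120 N. Pads are 22 mm wide; open, the fingers measure 114 mm over their backs; the gripper's body (76 mm by 85 mm) begins 54 mm behind the grasp point. The pads swing forward as they close: fully open they stand 13 mm farther back than shut.
Start: joints at [-1.298, 0.521, -0.036, 1.599, 0.021, 1.021, -0.113], TCP at [0.21, 0.589, 0.256] pointing down, gripper open.
Joint ranges: [-2.91, 2.91], [-0.3, 2.13], [-1.5, 1.42], [0.17, 2.43], [-1.26, 4.41], [0.16, 1.93], [-2.52, 2.52]. Speed limits (rad/s): [1.89, 1.89, 2.39, 2.39, 3.01, 3.01, 3.01].

## Interface

Orientations are given as [roll, pitch, yaw] about the fixed x, y, z axes, in that order (R = Rz(yaw) Ry(pitch) Rx(roll)).
In Python, from workcell import observe, grab_frame, job_done, outline_of, tips_ahead gives the robot as it stands. The module is installed in compiled form; this text tells all that it offers.
- The arm moves only by the tool move_arm, never from a script. Its argument "motion" is a list of rows, each a list of 2 entries, a list of its own where there are three numbers: the shift along the world's x, y, z in mm, then the turn, a rotation vector about the world's x, y, z in rad. A call has 1 to 12 rows; each row is the pose to reach, as a shift and turn from the pose commanded when the call began; what a row does not reach only later rows make up. A row lasts 1/8 s, in which the tool goes at most 62.5 mm and 10.7 degrees, less where a joint would pass 70% of its speed; a pose out of reach is approached as far as the arm can. A call with a gripper value outside its range is refused whole. "jaw" is the finger opening in mm, from 0 to 85.4, set as the call begins (left out, the last holds). The fingers move at their own pace and stop on an object; "grip_force" is the grip in N (left out, the last holds). Time passes only in rows, so rows that repeat a pose let the fingers close. It gives the time, the measured TCP pose, the force and the opening at its end, in the units of the state.
- observe(): the state, without advancing time (a new reading comes with each control period).
- grab_frame(name): name is "scene" or "top" or "wrist"; returns a dict with "frame" (420x560x3 uint8, red, green, blue), "fx", "fy", "cx", "cy" (pixels), "dist" ([k1, k2, p1, p2, k3] as OpenCV has them; the pictures are not rectified), "T" (4x4, takes a point from camera to world coordinates); the wrist camera has in their place "mount" (4x4, takes a point from camera to tool coordinates, whose origin is the TCP and whose axes are the flange's). Camera axes: x right, y down, z forward; pixel columns grow to the right and rows downward; lengths in m; the calibration is good to about 2 mm. A picture is of the moment at which its call begins: read the wrist's pose just before it. There is no depth.
- job_done(): hands the job in, once; it reports no verdict.
Trained networks look in the newest picture that a camera, given by its name, has taken for a name from the list of things; names that differ only in an ending like _2 or _b are one class to them, and where a whole thing is asked for, a point or a joint stands for the part that bears it (a point fixed in the world has none). Each returns a list of dicts, best first, with "score" (0 to 1); they miss things now and then, are a little off and sometimes report something else, mostly with a low value. They report only what shows in the picture. A call takes as long as a camera call. They do not tell look-alikes from the thing itself.
- outline_of(label, camera): "pixels" (420x560 bool, what is visible of it) and "pixel" ([column, row] in pixels, amid what is visible of it).
The state is a dict: "clock": time; "qpos": joint angles; "qd": joint speeds; "joint_efforts": joint torques, N m; "position": TCP position; "tool_rot": TCP orientation; "force": force on the tool from outside, world axes, zero at the start; "moment": the same for the moment, N m; "grip_width": finger opening in m.
Only numpy, scipy, OpenCV 4.12 (cv2) and the standard library are available. Lean on these libraries where they do the work, as an engineer would, in place of code of your own. Each camera call takes 0.05 s, during which the arm holds its last target.

## Task

The slatted deck of the stand is hollow except where a bearer is hidden under the slats: press along the deck to feel where it turns stiff, then slide the green bearing block off the solid ledge onto the deck over the bearer, square and with its foot back against the dark fence, so that it stands firm and level. Never let the block sink into the hollow part of the deck or tip over, and leave the other things on the table where they are.

Things in the scene. Friction and masses are not known exactly. Their poses are not given: they have to be found in the camera images.
- deck_mid (a point): Middle of the level top of the slatted deck of a fixed wooden stand, 50 mm above the table; x points to the fence, y along the deck, z up. The deck spans x -55 to +55, y -150 to +150 mm: 20 pale slats running in x, each 15 mm wide, 6 mm thick, sprung up on its own over a hollow. Pressed there, a slat yields at under 1 N for 9 mm, then stops.
- deck_left (a point): Middle of the deck's +y end, at its top, 150 mm from the deck's middle. Somewhere under the slats hides one rigid bearer, a bar 40 mm wide in y, running in x under the whole deck, its centre line between y = -105 and +105 mm of the deck's middle. It stands 1.5 mm below the slats: pressed over it, a slat stops hard after 1.5 mm.
- ledge_mid (a point): Middle of the top of the solid brown ledge along the deck's near side: 90 mm in x (-145 to -55 mm from the deck's middle), 360 mm in y, top level with the deck, joining it without a step.
- fence_mid (a point): Middle of the top edge of the near face of the dark fence along the deck's far side: that face is 55 mm from the deck's middle in x, rises 24 mm above the deck; the fence is 18 mm thick, 360 mm long.
- bearing_mid (a point): Green bearing block, loose, 0.65 to 0.9 kg, 64 mm tall; this point is its centre, 32 mm above its underside. Starts upright on the ledge, its x within 0.25 rad of the deck's x. Foot 50 mm in x, 84 mm in y, 18 mm thick; on it a round housing of 52 mm diameter, 36 mm wide in x, its bore along x. Either way round is the same.
- flask: dark steel flask, 64 mm diameter, 210 mm tall, a bystander; origin at the centre of its underside
- mug: blue mug, 80 mm diameter, 85 mm tall, a bystander; origin at the centre of its underside
- jar: glass jar with a brass cap, 64 mm diameter, 90 mm tall, a bystander beyond the fence; origin at the centre of its underside
- collar: steel shaft collar, 48 mm diameter, 18 mm tall, a bystander beyond the fence; origin at the centre of its underside
- screwdriver: screwdriver with orange handle lying on the table, a bystander; its length is along its x
- wrench: steel wrench lying on the table, a bystander; its length is along its x
- tin: open aluminium tin, 90 x 120 x 35 mm, a bystander; origin at the centre of its underside
- bearing: the same green bearing block; origin at the centre of its underside
Not all that is in view belongs to the job. What is shaped like the bearing but purple is not meant.

How it is judged:
At the end, for the whole second after the job is handed in: The bearing block stands on the deck with its foot within about 7 mm of the fence, square to it within 0.12 rad, upright within 0.05 rad, at rest and sunk less than 3.5 mm below the deck's unloaded top, which holds only over the bearer (x of bearing_mid in the frame of deck_mid between 0.023 and 0.034 m and z of bearing_mid in the frame of deck_mid between 0.0285 and 0.036 m and angle between bearing_mid's own z axis and vertical below 0.05 rad and angle between the x axis of bearing_mid and the x axis of deck_mid, either way round below 0.12 rad and linear speed of bearing below 0.02 m/s); the robot touches nothing.
It fails at once if the bearing block sinks more than 4.5 mm into the deck or falls off the stand (z of bearing_mid in the frame of deck_mid below 0.0275 m).
It fails at once if the bearing block tips by more than 0.5 rad (angle between bearing_mid's own z axis and vertical above 0.5 rad).
It fails at once if another thing on the table is moved by more than 30 mm (distance of any of flask, mug, jar, collar, screwdriver, wrench, tin from where it was at the start of the episode above 0.03 m).
It also fails if it takes over 72 s, if anything falls off the work surface, if the arm or the gripper's body presses on something with over 40 N, if the wrist force passes 120 N, or if a joint passes its speed limit or range.

## Working session

There is one attempt and no reset: what is moved stays moved. The work goes in short steps, Python scripts to look and compute and a tool call to move; the robot and the scene stay as the last step left them, time stands still between calls to the robot, and variables do not carry over. Pictures are saved under pics/ and viewed, and the job is handed in when it is done.

Besides the shell and the picture viewer there is one more tool, called after ">>>" by a JSON object that holds its "fn" and its "kwargs". move_arm: Moves the arm, as the interface text tells. Its arguments: {"type":"object","properties":{"motion":{"type":"array"},"jaw":{"type":"number"},"grip_force":{"type":"number"}},"required":["motion"]}

```bash
mkdir -p pics; python3 - <<'E'
from workcell import *
import cv2
print(observe()); print(tips_ahead)
for n in ["scene","top","wrist"]:
    f=grab_frame(n); cv2.imwrite(f"pics/{n}0.png",f["frame"][:,:,::-1])
    print(n,{k:(v.tolist() if hasattr(v,'tolist') else v) for k,v in f.items() if k!="frame"})
E
```

```text
{'clock': 0.0, 'qpos': array([-1.29815525,  0.52203404, -0.03631005,  1.59998433,  0.02116457,
        1.02109974, -0.11277925]), 'qd': array([ 0.00081493, -0.00111547,  0.00193863,  0.00050644, -0.00034553,
       -0.00112361, -0.00013139]), 'joint_efforts': array([ 4.60644624e-04, -9.27085161e+01,  1.97961800e+00, -3.69936347e+01,
        1.76657620e-02,  7.85361277e-03,  3.87069917e-06]), 'position': array([0.21003425, 0.58833108, 0.2557219 ]), 'tool_rot': array([-3.14045227e+00,  5.95935901e-05,  2.79872839e+00]), 'force': array([0.25827683, 0.24047024, 1.11323239]), 'moment': array([-0.03307997, -0.01709247, -0.00074037]), 'grip_width': 0.08500729463134693}
0.025
scene {'fx': 535.5549501996811, 'fy': 535.5549501996811, 'cx': 277.93409858327686, 'cy': 209.80423164533556, 'dist': [0.0023586830818236033, 0.0, 0.0, 0.0, 0.0], 'T': [[0.8524877181196727, 0.4001499781281617, -0.3363698640769491, 0.9538132599021946], [0.5224677739683443, -0.6732475107924213, 0.5232257776298604, -0.759969146726376], [-0.017091390220711898, -0.6217859633473891, -0.783000702531283, 1.1837032339959883], [0.
[... 237 characters left out ...]
647128379631, 0.3803653684678879], [-0.9996886615557268, 0.023359175214447796, -0.008770911595765592, 0.015516245923670558], [0.006923818450050876, -0.07801249426072109, -0.9969283381854948, 1.5318376480636533], [0.0, 0.0, 0.0, 1.0]]}
wrist {'fx': 297.10481609537686, 'fy': 297.10481609537686, 'cx': 284.21486185530347, 'cy': 212.43412458658503, 'dist': [0.020134541809538144, 0.0, 0.0, 0.0, 0.0], 'mount': [[2.9091309821820935e-05, -0.9589059062200775, -0.28372427137970524, 0.07273408841602838], [0.9999999571127245, 0.0001105800329820754, -0.0002711947687381821, -0.0004907037951779047], [0.0002914245047661646, -0.2837242513221334, 0.958905868312135, -0.11750190886454415], [0.0, 0.0, 0.0, 1.0]]}
```

View pics/scene0.png

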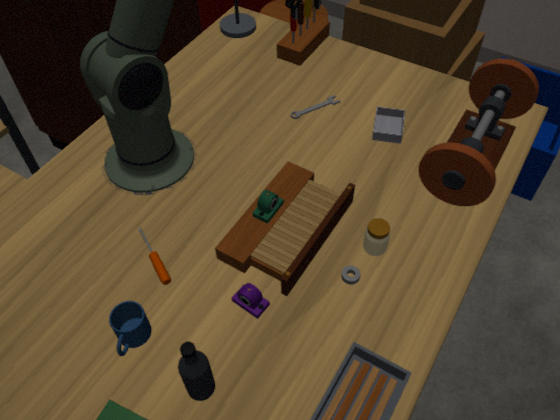

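View pics/top0.png

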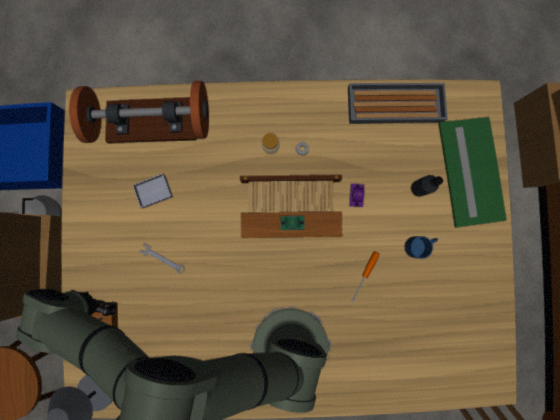

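```bash
cat > h.py <<'E'
import numpy as np, cv2
from workcell import *
def ray(f,px,T=None):
    K=np.array([[f["fx"],0,f["cx"]],[0,f["fy"],f["cy"]],[0,0,1]])
    u=cv2.undistortPoints(np.array(px,float).reshape(-1,1,2),K,np.array(f["dist"])).reshape(-1,2)
    T=np.array(f["T"]) if T is None else T
    d=np.c_[u,np.ones(len(u))]@T[:3,:3].T
    return T[:3,3],d
def onz(f,px,z,T=None):
    o,d=ray(f,px,T); return o+d*((z-o[2])/d[:,2])[:,None]
def proj(f,P):
    T=np.linalg.inv(np.array(f["T"]));K=np.array([[f["fx"],0,f["cx"]],[0,f["fy"],f["cy"]],[0,0,1]])
    r,_=cv2.Rodrigues(T[:3,:3]); return cv2.projectPoints(np.array(P,float).reshape(-1,3),r,T[:3,3],K,np.array(f["dist"]))[0].reshape(-1,2)
E
python3 - <<'E'
from h import *
for c in ["top","scene"]:
    f=grab_frame(c)
    for n in ["deck_mid","deck_left","ledge_mid","fence_mid","bearing_mid","bearing","flask","mug","jar","collar","screwdriver","wrench","tin"]:
        for r in outline_of(n,c):
            z={"fence_mid":.074,"bearing_mid":.082,"bearing":.082}.get(n,.05 if "_" in n else 0)
            print(c,n,round(r["score"],2),np.round(r["pixel"],1),r["pixels"].sum(),onz(f,r["pixel"],z).round(3))
E
```

```text
top deck_left 0.88 [289.2 204.5] 5588 [[ 0.508 -0.009  0.05 ]]
top ledge_mid 0.67 [289.1 206.2] 5385 [[ 0.501 -0.008  0.05 ]]
top fence_mid 0.57 [291.4 204.6] 5557 [[ 0.505 -0.016  0.074]]
top bearing_mid 0.88 [293.5 218.9] 343 [[ 0.454 -0.022  0.082]]
top bearing_mid 0.67 [356.9 191.8] 311 [[ 0.544 -0.246  0.082]]
top bearing 0.9 [291.7 222.9] 371 [[ 0.441 -0.016  0.082]]
top bearing 0.69 [358.4 195.9] 317 [[ 0.529 -0.25   0.082]]
top bearing 0.27 [154.  189.9] 836 [[0.567 0.464 0.082]]
top flask 0.8 [426.6 184.7] 501 [[ 0.574 -0.524  0.   ]]
top flask 0.35 [291.  202.8] 5399 [[ 0.518 -0.017  0.   ]]
top mug 0.67 [422.  247.6] 618 [[ 0.341 -0.496  0.   ]]
top jar 0.61 [271.9 142.6] 303 [[0.744 0.049 0.   ]]
top collar 0.44 [298.6 150.5] 110 [[ 0.712 -0.05   0.   ]]
top collar 0.36 [289.8 205.7] 5508 [[ 0.507 -0.012  0.   ]]
top collar 0.24 [153.6 191.7] 915 [[0.571 0.491 0.   ]]
top screwdriver 0.55 [371.8 264.7] 229 [[ 0.284 -0.306  0.   ]]
top wrench 0.6 [161. 257.] 257 [[0.33  0.464 0.   ]]
scene deck_mid 0.55 [287.9 228.9] 8615 [[ 0.523 -0.044  0.05 ]]
scene deck_left 0.69 [287.
[... 327 characters left out ...]
 228.5] 8734 [[ 0.537 -0.061  0.082]]
scene bearing 0.91 [250.3 302.6] 782 [[ 0.569 -0.29   0.082]]
scene bearing 0.73 [267.2 205.7] 644 [[ 0.449 -0.026  0.082]]
scene flask 0.77 [195.6 371. ] 1538 [[ 0.529 -0.466  0.   ]]
scene mug 0.86 [132.  324.5] 1629 [[ 0.327 -0.453  0.   ]]
scene jar 0.78 [372.9 236.9] 836 [[0.715 0.082 0.   ]]
scene collar 0.8 [349.4 271.5] 276 [[ 0.71  -0.048  0.   ]]
scene screwdriver 0.85 [156.7 264.1] 455 [[ 0.267 -0.287  0.   ]]
scene screwdriver 0.55 [197.6 369.7] 1549 [[ 0.531 -0.461  0.   ]]
scene wrench 0.62 [313.8 106.4] 248 [[0.318 0.467 0.   ]]
scene wrench 0.42 [266.3 210.4] 610 [[0.418 0.012 0.   ]]
scene tin 0.96 [389.  125.1] 992 [[0.57  0.509 0.   ]]
```

Candidates shaped like the bearing: green at top (292,222) / scene (267,205) on the ledge, and purple at top (357,195) / scene (251,301) on the table. The green one fits, since it is green and stands on the ledge. I'll confirm it in a crop.

```bash
python3 - <<'E'
import cv2
a=cv2.imread("pics/top0.png")[165:245,230:375]; b=cv2.imread("pics/scene0.png")[155:295,205:365]
cv2.imwrite("pics/topc.png",cv2.resize(a,None,fx=5.5,fy=5.5,interpolation=cv2.INTER_CUBIC)); cv2.imwrite("pics/scenec.png",cv2.resize(b,None,fx=4.2,fy=4.2,interpolation=cv2.INTER_CUBIC))
E
```

```text
(no output)
```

View pics/topc.png

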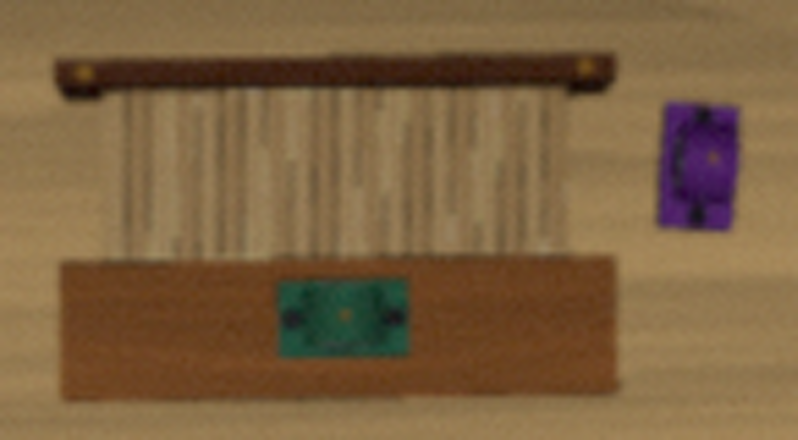

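View pics/scenec.png

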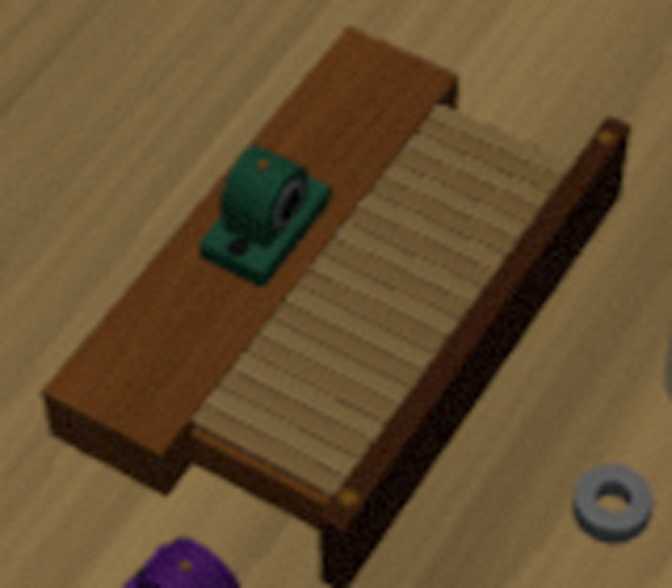

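```bash
python3 - <<'E'
from h import *
from scipy.optimize import least_squares
ft=grab_frame("top"); fs=grab_frame("scene")
t=lambda p:(np.array(p)+.5)/5.5-.5+[230,165]
s=lambda p:(np.array(p)+.5)/4.2-.5+[205,155]
L=np.array([[-145,180,0],[-55,180,0],[-55,-180,0],[-145,-180,0]])/1e3
F=np.array([[73,180,24],[73,-180,24]])/1e3
pt=t([[62,399],[62,261],[615,257],[617,395],[56,60],[614,55]]); ps=s([[350,27],[457,75],[163,455],[43,395],[629,127]])
def W(v,P):
    c,sn=np.cos(v[2]),np.sin(v[2]); return P@np.array([[c,sn,0],[-sn,c,0],[0,0,1]])+[v[0],v[1],.05]
def res(v,parts=False):
    a=proj(ft,W(v,np.r_[L,F]))-pt; b=proj(fs,W(v,np.r_[L,F[:1]]))-ps
    if parts: print(a.round(1).tolist(),b.round(1).tolist())
    return np.r_[a.ravel(),b.ravel()]
for m in (0,1,2):
    fn={0:res,1:lambda v:res(v)[:12],2:lambda v:res(v)[12:]}[m]
    r=least_squares(fn,[.53,-.01,0]); print(m,r.x,r.cost); 
    res(r.x,True)
    if m==0: v=r.x
c=onz(ft,t([[278,281],[410,279],[410,356],[278,358]]),.068); print(c.round(4),c.mean(0))
# in deck frame
R=np.array([[np.cos(v[2]),np.sin(v[2])],[-np.sin(v[2]),np.cos(v[2])]])
print((R@(c.mean(0)[:2]-v[:2])), np.arctan2(*( (c[0]-c[1])[[0,1]]*[-1,1])))
print("collar",onz(ft,[[302.5,148.5]],.018),onz(ft,[[270.,136]],.09))
print(observe()['clock'])
E
```

```text
0 [ 0.5378583  -0.01486935 -0.01031616] 3.349082943115278
[[-0.7, 0.4], [-0.8, 0.0], [0.2, -0.6], [0.4, -0.3], [-0.6, -0.3], [0.4, -0.6]] [[-0.8, -0.2], [0.6, 0.2], [-0.7, 0.7], [-1.0, -0.6], [0.6, -0.2]]
1 [ 0.53705606 -0.01570049 -0.01430132] 1.0931408134482399
[[-0.6, 0.4], [-0.7, 0.0], [0.4, -0.2], [0.5, 0.2], [-0.3, -0.3], [0.7, -0.2]] [[-0.9, -0.1], [0.5, 0.4], [-1.3, 0.6], [-1.6, -0.7], [0.4, 0.1]]
2 [ 0.53848737 -0.01402292 -0.00578418] 1.4426118387868316
[[-0.7, 0.5], [-1.0, 0.1], [0.0, -1.0], [0.3, -0.7], [-0.9, -0.2], [0.1, -1.0]] [[-0.8, -0.3], [0.6, 0.1], [-0.0, 0.7], [-0.5, -0.4], [0.7, -0.5]]
[[ 0.4675  0.0239  0.068 ]
 [ 0.4668 -0.0599  0.068 ]
 [ 0.418  -0.0586  0.068 ]
 [ 0.4187  0.025   0.068 ]] [ 0.44275911 -0.01738702  0.068     ]
[-0.09506816 -0.00349858] -0.008445252513406236
collar [[ 0.71515259 -0.06334283  0.018     ]] [[0.74638    0.05295917 0.09      ]]
1.65
```

The crop confirms the green one, standing on the brown ledge. The stand is at about (0.538, -0.015) with yaw -0.01, and the block is at about (0.443, -0.017) and nearly square. First I'll shut the jaw and go above the ledge for a height reference.

>>> {"fn": "move_arm", "kwargs": {"motion": [[[58,-124,-10],[0,0,0.085]],[[115,-248,-40],[0,0,0.17]],[[172,-372,-75],[0,0,0.25]],[[229,-480,-120],[0,0,0.333]],[[229,-497,-146],[0,0,0.333]],[[229,-497,-146],[0,0,0.333]],[[229,-497,-146],[0,0,0.333]],[[229,-497,-146],[0,0,0.333]],[[229,-497,-146],[0,0,0.333]],[[229,-497,-146],[0,0,0.333]],[[229,-497,-146],[0,0,0.333]]], "jaw": 0}}

```text
clock: 3.02
position: [0.4392, 0.0916, 0.1103]
tool_rot: [3.141, -0.0, 3.131]
force: [-0.2, 0.4, 0.4]
grip_width: -0.0004
```

>>> {"fn": "move_arm", "kwargs": {"motion": [[[0,0,-20],[0,0,0]],[[0,0,-33],[0,0,0]],[[0,0,-33],[0,0,0]]]}}

```text
clock: 3.4
position: [0.4385, 0.0925, 0.0769]
tool_rot: [-3.141, -0.001, 3.133]
force: [-1.0, 0.2, 0.1]
grip_width: 0.0001
```

>>> {"fn": "move_arm", "kwargs": {"motion": [[[0,0,-2],[0,0,0]],[[0,0,-2],[0,0,0]]]}}

```text
clock: 3.65
position: [0.4393, 0.0918, 0.0756]
tool_rot: [3.141, 0.001, 3.132]
force: [-0.2, 0.6, 0.1]
grip_width: -0.0
```

>>> {"fn": "move_arm", "kwargs": {"motion": [[[0,0,-1.5],[0,0,0]],[[0,0,-1.5],[0,0,0]]]}}

```text
clock: 3.9
position: [0.4394, 0.0917, 0.0749]
tool_rot: [3.141, 0.001, 3.132]
force: [-6.6, -0.3, 31.8]
grip_width: -0.0
```

>>> {"fn": "move_arm", "kwargs": {"motion": [[[0,0,12],[0,0,0]],[[55,0,12],[0,0,0]],[[101,0,10],[0,0,0]],[[101,0,4],[0,0,0]],[[101,0,-1.2],[0,0,0]],[[101,0,-1.2],[0,0,0]]]}}

```text
clock: 4.65
position: [0.5391, 0.0916, 0.0724]
tool_rot: [-3.141, -0.001, 3.132]
force: [-0.0, 0.6, 0.5]
grip_width: 0.0002
```

>>> {"fn": "move_arm", "kwargs": {"motion": [[[0,0,8],[0,0,0]],[[0,-30,8],[0,0,0]],[[0,-30,4],[0,0,0]],[[0,-30,0],[0,0,0]],[[0,-30,0],[0,0,0]]]}}

```text
clock: 5.28
position: [0.5399, 0.0624, 0.0725]
tool_rot: [3.141, -0.0, 3.133]
force: [-1.1, -0.3, -0.8]
grip_width: 0.0001
```

>>> {"fn": "move_arm", "kwargs": {"motion": [[[0,0,8],[0,0,0]],[[0,-30,8],[0,0,0]],[[0,-30,4],[0,0,0]],[[0,-30,0],[0,0,0]],[[0,-30,0],[0,0,0]]]}}

```text
clock: 5.9
position: [0.54, 0.0324, 0.0724]
tool_rot: [3.141, -0.0, 3.133]
force: [-0.3, 0.6, 0.9]
grip_width: -0.0003
```

>>> {"fn": "move_arm", "kwargs": {"motion": [[[0,0,8],[0,0,0]],[[0,-30,8],[0,0,0]],[[0,-30,4],[0,0,0]],[[0,-30,0],[0,0,0]],[[0,-30,0],[0,0,0]]]}}

```text
clock: 6.52
position: [0.5403, 0.002, 0.0735]
tool_rot: [-3.141, 0.001, 3.132]
force: [-4.9, -3.0, 21.9]
grip_width: 0.0002
```

>>> {"fn": "move_arm", "kwargs": {"motion": [[[0,0,8],[0,0,0]],[[0,-30,8],[0,0,0]],[[0,-30,4],[0,0,0]],[[0,-30,0],[0,0,0]],[[0,-30,0],[0,0,0]]]}}

```text
clock: 7.15
position: [0.5402, -0.0278, 0.0735]
tool_rot: [-3.141, 0.0, 3.132]
force: [-7.0, -2.9, 26.9]
grip_width: -0.0001
```

>>> {"fn": "move_arm", "kwargs": {"motion": [[[0,0,8],[0,0,0]],[[0,-15,8],[0,0,0]],[[0,-15,4],[0,0,0]],[[0,-15,0],[0,0,0]],[[0,-15,0],[0,0,0]]]}}

```text
clock: 7.78
position: [0.54, -0.0437, 0.0733]
tool_rot: [-3.141, -0.0, 3.131]
force: [-7.7, -3.0, 30.0]
grip_width: 0.0004
```

>>> {"fn": "move_arm", "kwargs": {"motion": [[[0,0,8],[0,0,0]],[[0,-15,8],[0,0,0]],[[0,-15,4],[0,0,0]],[[0,-15,0],[0,0,0]],[[0,-15,0],[0,0,0]]]}}

```text
clock: 8.4
position: [0.5398, -0.0581, 0.072]
tool_rot: [3.141, -0.001, 3.132]
force: [-0.2, -0.5, 0.4]
grip_width: 0.0001
```

>>> {"fn": "move_arm", "kwargs": {"motion": [[[0,0,8],[0,0,0]],[[0,7,8],[0,0,0]],[[0,7,4],[0,0,0]],[[0,7,0],[0,0,0]],[[0,7,0],[0,0,0]]]}}

```text
clock: 9.02
position: [0.5398, -0.0514, 0.0721]
tool_rot: [-3.142, -0.001, 3.132]
force: [0.3, -0.3, 0.5]
grip_width: -0.0
```

>>> {"fn": "move_arm", "kwargs": {"motion": [[[0,0,8],[0,0,0]],[[0,34,8],[0,0,0]],[[0,68,8],[0,0,0]],[[0,68,4],[0,0,0]],[[0,68,0],[0,0,0]],[[0,68,0],[0,0,0]]]}}

```text
clock: 9.78
position: [0.5403, 0.0161, 0.0734]
tool_rot: [3.141, 0.001, 3.131]
force: [-4.2, 4.4, 16.3]
grip_width: 0.0003
```

>>> {"fn": "move_arm", "kwargs": {"motion": [[[0,0,8],[0,0,0]],[[0,8,8],[0,0,0]],[[0,8,4],[0,0,0]],[[0,8,0],[0,0,0]],[[0,8,0],[0,0,0]]]}}

```text
clock: 10.4
position: [0.5398, 0.0245, 0.072]
tool_rot: [-3.141, -0.001, 3.132]
force: [-1.2, 0.4, -0.8]
grip_width: -0.0
```

```bash
python3 - <<'E'
from h import *
print(observe()['force'],observe()['clock'])
E
```

```text
[-1.23235681  0.36856738 -0.79246142] 10.4
```

>>> {"fn": "move_arm", "kwargs": {"motion": [[[0,0,8],[0,0,0]],[[0,-4,8],[0,0,0]],[[0,-4,4],[0,0,0]],[[0,-4,0],[0,0,0]],[[0,-4,0],[0,0,0]]]}}

```text
clock: 11.02
position: [0.5403, 0.0205, 0.0729]
tool_rot: [-3.141, 0.0, 3.132]
force: [-4.5, -1.1, 20.2]
grip_width: -0.0
```

>>> {"fn": "move_arm", "kwargs": {"motion": [[[0,0,8],[0,0,0]],[[0,-34,8],[0,0,0]],[[0,-68,8],[0,0,0]],[[0,-68,4],[0,0,0]],[[0,-68,0],[0,0,0]],[[0,-68,0],[0,0,0]]]}}

```text
clock: 11.78
position: [0.5402, -0.0471, 0.0732]
tool_rot: [-3.141, 0.0, 3.132]
force: [-5.4, -5.8, 20.8]
grip_width: 0.0003
```

>>> {"fn": "move_arm", "kwargs": {"motion": [[[0,0,50],[0,0,0]],[[0,0,98],[0,0,0]],[[-50,15,110],[0,0,0]],[[-97,30,110],[0,0,0]],[[-97,30,110],[0,0,0]],[[-97,30,110],[0,0,0]]], "jaw": 85}}

```text
clock: 12.52
position: [0.4438, -0.0166, 0.1827]
tool_rot: [3.141, 0.001, 3.133]
force: [-0.1, -0.3, 0.4]
grip_width: 0.085
```

```bash
python3 - <<'E'
from h import *
from scipy.spatial.transform import Rotation as Ro
o=observe(); f=grab_frame("wrist"); cv2.imwrite("pics/wrist1.png",f["frame"][:,:,::-1])
Tt=np.eye(4);Tt[:3,:3]=Ro.from_euler("xyz",o["tool_rot"]).as_matrix();Tt[:3,3]=o["position"]
T=Tt@np.array(f["mount"]); np.save("T1.npy",T)
print(o["position"],o["tool_rot"])
f["T"]=T
for r in outline_of("bearing","wrist"): print(r["score"],r["pixel"],onz(f,r["pixel"],.09))
E
```

```text
[ 0.44376959 -0.01661159  0.18271875] [3.14137990e+00 8.14705530e-04 3.13315361e+00]
0.98 [286.3, 218.9] [[ 0.43817727 -0.0153275   0.09      ]]
0.67 [51.5, 293.9] [[ 0.49887596 -0.201611    0.09      ]]
```

View pics/wrist1.png

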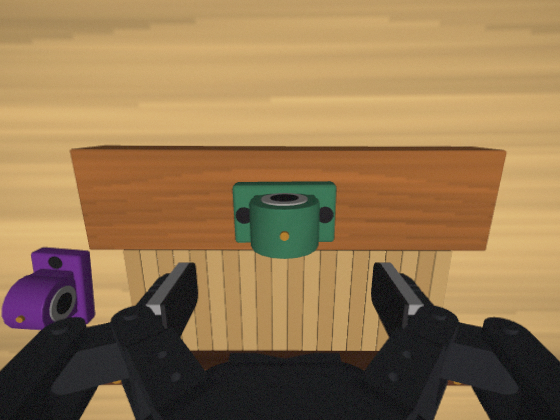

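The wrist view shows the green block centred between the fingers: foot corners near (234,183) and (335,183), oil hole at (284,237), ledge/deck edge at row 249. I'll measure from it.

```bash
python3 - <<'E'
from h import *
f=grab_frame("wrist");T=np.load("T1.npy")
print(onz(f,[[234,183],[335,183],[336,241],[235,241]],.068,T).round(4))
print("hole",onz(f,[[284.5,237]],.114,T).round(4))
print("ledge deckside",onz(f,[[91,249],[485,249]],.05,T).round(4),"near",onz(f,[[72,150],[503,151]],.05,T).round(4))
E
```

```text
[[ 0.4151 -0.0564  0.068 ]
 [ 0.4157  0.0235  0.068 ]
 [ 0.465   0.0263  0.068 ]
 [ 0.4643 -0.0584  0.068 ]]
hole [[ 0.4432 -0.0167  0.114 ]]
ledge deckside [[ 0.478  -0.1918  0.05  ]
 [ 0.481   0.164   0.05  ]] near [[ 0.3903 -0.1902  0.05  ]
 [ 0.3941  0.1626  0.05  ]]
```

>>> {"fn": "move_arm", "kwargs": {"motion": [[[-1,0,-45],[0,0,0]],[[-1,0,-80],[0,0,0]],[[-1,0,-90],[0,0,0]],[[-1,0,-90],[0,0,0]]]}}

```text
clock: 13.18
position: [0.4423, -0.0174, 0.0925]
tool_rot: [-3.141, -0.001, 3.132]
force: [0.7, 0.6, 1.5]
grip_width: 0.0851
```

>>> {"fn": "move_arm", "kwargs": {"motion": [[[0,0,0],[0,0,0]],[[0,0,0],[0,0,0]],[[0,0,0],[0,0,0]],[[0,0,0],[0,0,0]],[[0,0,0],[0,0,0]]], "jaw": 40, "grip_force": 30}}

```text
clock: 13.8
position: [0.4427, -0.0173, 0.0936]
tool_rot: [3.141, 0.002, 3.132]
force: [-1.0, 1.1, 11.8]
grip_width: 0.0516
```

The tips rest on the foot (11.8 N upward). I'll open a little, raise 4 mm and regrip.

>>> {"fn": "move_arm", "kwargs": {"motion": [[[0,0,0],[0,0,0]],[[0,0,2],[0,0,0]],[[0,0,4],[0,0,0]],[[0,0,4],[0,0,0]]], "jaw": 62}}

```text
clock: 14.3
position: [0.4422, -0.0174, 0.0968]
tool_rot: [3.142, 0.0, 3.132]
force: [-0.3, -0.3, 0.6]
grip_width: 0.0621
```

>>> {"fn": "move_arm", "kwargs": {"motion": [[[0,0,0],[0,0,0]],[[0,0,0],[0,0,0]],[[0,0,0],[0,0,0]],[[0,0,0],[0,0,0]]], "jaw": 40, "grip_force": 30}}

```text
clock: 14.8
position: [0.4421, -0.0173, 0.0968]
tool_rot: [3.142, 0.0, 3.132]
force: [-1.8, 0.8, 9.1]
grip_width: 0.0508
```

>>> {"fn": "move_arm", "kwargs": {"motion": [[[0,0,0.7],[0,0,0]],[[0,0,0.7],[0,0,0]]]}}

```text
clock: 15.05
position: [0.4417, -0.0174, 0.097]
tool_rot: [-3.141, -0.001, 3.132]
force: [-1.0, 0.3, -7.9]
grip_width: 0.0508
```

>>> {"fn": "move_arm", "kwargs": {"motion": [[[0,4,-0.2],[0,0,0]],[[20,4,-0.2],[0,0,0]],[[40,4,-0.2],[0,0,0]],[[60,4,-0.2],[0,0,0]],[[75,4,-0.2],[0,0,0]],[[90,4,-0.2],[0,0,0]],[[105,4,-0.2],[0,0,0]],[[116,4,-0.2],[0,0,0]],[[116,4,-0.2],[0,0,0]]]}}

```text
clock: 16.18
position: [0.5583, -0.0132, 0.0968]
tool_rot: [3.142, -0.0, 3.132]
force: [-0.1, 0.2, -8.0]
grip_width: 0.0509
```

Weight is still on the gripper. I'll creep to the fence and watch Fx.

>>> {"fn": "move_arm", "kwargs": {"motion": [[[3,0,0],[0,0,0]],[[5,0,0],[0,0,0]],[[5,0,0],[0,0,0]]]}}

```text
clock: 16.55
position: [0.5631, -0.0133, 0.0971]
tool_rot: [-3.142, 0.0, 3.132]
force: [-0.1, -1.2, -8.8]
grip_width: 0.0511
```

>>> {"fn": "move_arm", "kwargs": {"motion": [[[1.5,0,0],[0,0,0]],[[1.5,0,0],[0,0,0]]]}}

```text
clock: 16.8
position: [0.5647, -0.0134, 0.0971]
tool_rot: [-3.142, 0.0, 3.132]
force: [-0.8, -0.1, -8.4]
grip_width: 0.0509
```

>>> {"fn": "move_arm", "kwargs": {"motion": [[[1.5,0,0],[0,0,0]],[[1.5,0,0],[0,0,0]]]}}

```text
clock: 17.05
position: [0.5662, -0.0134, 0.0971]
tool_rot: [3.142, 0.0, 3.132]
force: [0.7, 0.7, -8.0]
grip_width: 0.0511
```

>>> {"fn": "move_arm", "kwargs": {"motion": [[[1.5,0,0],[0,0,0]],[[1.5,0,0],[0,0,0]]]}}

```text
clock: 17.3
position: [0.5672, -0.0134, 0.097]
tool_rot: [-3.142, -0.001, 3.132]
force: [-3.7, 0.9, -5.7]
grip_width: 0.0511
```

Fence contact (Fx -3.7 N). I'll back off slightly and lower onto the bearer.

>>> {"fn": "move_arm", "kwargs": {"motion": [[[-0.5,0,-0.8],[0,0,0]],[[-0.5,0,-1.4],[0,0,0]],[[-0.5,0,-1.4],[0,0,0]]]}}

```text
clock: 17.68
position: [0.5671, -0.0134, 0.0956]
tool_rot: [-3.142, 0.0, 3.132]
force: [-1.3, -0.1, -7.7]
grip_width: 0.0509
```

>>> {"fn": "move_arm", "kwargs": {"motion": [[[0,0,-0.5],[0,0,0]],[[0,0,-0.5],[0,0,0]]]}}

```text
clock: 17.92
position: [0.5671, -0.0134, 0.0953]
tool_rot: [-3.142, -0.0, 3.132]
force: [-4.2, -0.6, -2.2]
grip_width: 0.051
```

>>> {"fn": "move_arm", "kwargs": {"motion": [[[0,0,-0.3],[0,0,0]],[[0,0,-0.3],[0,0,0]]]}}

```text
clock: 18.18
position: [0.567, -0.0134, 0.0952]
tool_rot: [-3.142, -0.0, 3.132]
force: [-6.6, 0.2, 2.7]
grip_width: 0.0505
```

>>> {"fn": "move_arm", "kwargs": {"motion": [[[0,0,0],[0,0,0]],[[0,0,0],[0,0,0]],[[0,0,0],[0,0,0]]], "jaw": 75}}

```text
clock: 18.55
position: [0.5674, -0.0134, 0.095]
tool_rot: [3.142, 0.001, 3.132]
force: [0.1, -0.2, -1.3]
grip_width: 0.0752
```

>>> {"fn": "move_arm", "kwargs": {"motion": [[[0,0,20],[0,0,0]],[[0,0,60],[0,0,0]],[[-40,0,100],[0,0,0]],[[-80,0,110],[0,0,0]],[[-80,0,110],[0,0,0]]]}}

```text
clock: 19.18
position: [0.4856, -0.0136, 0.2062]
tool_rot: [-3.141, 0.001, 3.132]
force: [-0.7, -0.1, -1.2]
grip_width: 0.075
```

```bash
python3 - <<'E'
from h import *
from scipy.spatial.transform import Rotation as Ro
o=observe(); f=grab_frame("wrist"); cv2.imwrite("pics/wrist2.png",f["frame"][:,:,::-1])
Tt=np.eye(4);Tt[:3,:3]=Ro.from_euler("xyz",o["tool_rot"]).as_matrix();Tt[:3,3]=o["position"]
np.save("T2.npy",Tt@np.array(f["mount"]));print(o["position"],o["force"],o["clock"])
f=grab_frame("scene"); cv2.imwrite("pics/scene2.png",cv2.resize(f["frame"][155:295,205:365,::-1],None,fx=4.2,fy=4.2,interpolation=cv2.INTER_CUBIC))
E
```

```text
[ 0.48561481 -0.01358703  0.20615478] [-0.69615413 -0.0615007  -1.172092  ] 19.175
```

View pics/wrist2.png

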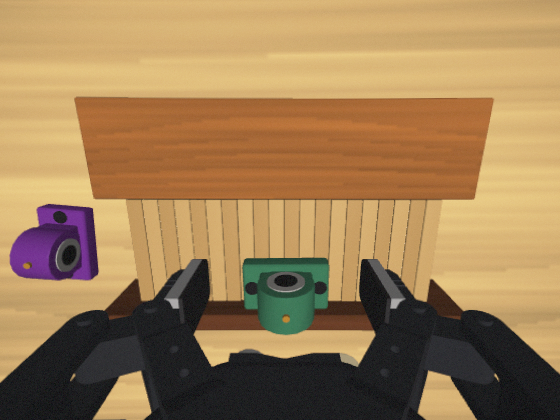

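View pics/scene2.png

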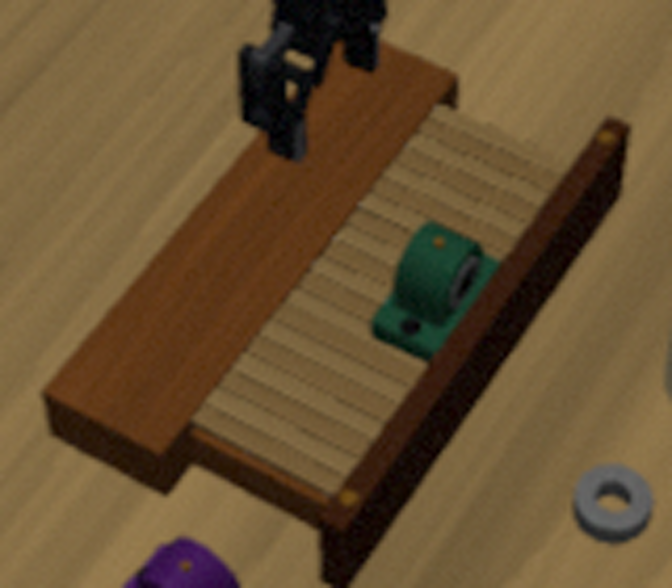

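The block stands upright on the deck against the fence. In the wrist view the foot's near edge runs from (244,259) to (327,259), parallel to the ledge edge at row 198. One numeric check follows.

```bash
python3 - <<'E'
from h import *
f=grab_frame("wrist");T=np.load("T2.npy")
a=onz(f,[[244,259],[327,258.5]],.0665,T);h=onz(f,[[286,319]],.1125,T);l=onz(f,[[95,198],[475,198]],.05,T);nr=onz(f,[[286,259]],.0665,T)
print(a.round(4),h.round(4),l.round(4)); le=l.mean(0)[0]
print("x in deck from hole",h[0,0]-le-.055,"from foot edge",nr[0,0]+.025-le-.055,"rel yaw",-(a[1]-a[0])[0]/(a[1]-a[0])[1]+(l[1]-l[0])[0]/(l[1]-l[0])[1])
print(observe()["clock"])
job_done()
E
```

```text
[[ 0.5346 -0.0525  0.0665]
 [ 0.5348  0.026   0.0665]] [[ 0.5673 -0.0133  0.1125]] [[ 0.478  -0.1917  0.05  ]
 [ 0.4815  0.1652  0.05  ]]
x in deck from hole 0.032529909357976 from foot edge 0.025215348849761003 rel yaw 0.0067359378199289026
19.325
the job is handed in; nothing more can be done
```

The green block now stands on the deck over the bearer, with its foot back against the fence. I handed the job in at 19.3 s; no verdict is given.

- **Finding the bearer:** I pressed the deck with the jaws shut. It felt stiff from world y of about -0.049 to +0.022 m and hollow on either side, so I took the bearer's centre as -0.013 m, within a few mm.
- **Moving the block:** I gripped the housing and moved it straight across from the ledge with the gripper carrying nearly all its weight, so it was more a skim than a true slide. At the fence the contact force was about 4 N. I then lowered it 1.7 mm until the deck held it, and let go.
- **Last checks:** In the pictures the block is upright and touching nothing of the robot. It is square to the deck within about 0.01 rad, and its y is -0.013 m, over the bearer. I did not re-measure the bystanders; the tool only worked over the stand.
- **Disagreements:** The block's x in the deck frame came out as 32.5 mm from the oil hole and 25 mm from the foot edge. The two differ by 7 mm but both lie within 23–34 mm, and the fence contact fits the expected 30 mm. My estimate of the stand's own x also varied by about 3 mm between cameras. I did not measure the height or tilt after release. They are inferred from the lowering and the pictures.

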